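# Hang the bump board and run the mica down the slide

### The arm

A 6-joint arm with a two-finger parallel gripper is mounted at the origin on the work surface. World frame = base frame: x ahead of the robot, y to its left, z up, the work surface at z = 0. Lengths are in m, angles in rad, forces in N, time in s.
With the tool pointing down it reaches from about 0.325 to 1 m from the base axis. Payload 5.1 kg.
Tool frame: the origin (TCP) lies midway between the tips of the shut fingers; the grasp point (between the pads) lies r.grip_depth behind it (r.grip_depth is the distance from the TCP to the grasp point, in m); z points along the fingers, x is the direction in which the jaws open and shut, and the axes are right-handed (so a half turn about z gives the same grasp; the last joint's range is limited). The gripper opens to 85 mm and grips with 20 to 120 N. Pads are 22 mm wide; open, the fingers measure 114 mm over their backs; the gripper's body (76 mm by 85 mm) begins 54 mm behind the grasp point. The pads swing forward as they close: fully open they stand 13 mm farther back than shut.
Start: joints at [1.149, 0.124, 1.65, -0, 1.367, -0.083], TCP at [0.216, 0.613, 0.231] pointing down, gripper open.
Joint ranges: [-2.61, 2.61], [-1.02, 2.33], [0.03, 2.71], [-1.35, 4.49], [0.32, 2.68], [-2.91, 2.91]. Speed limits (rad/s): [2.57, 2.57, 3.14, 3.14, 3.14, 3.14].

### API

Orientations are given as [roll, pitch, yaw] about the fixed x, y, z axes, in that order (R = Rz(yaw) Ry(pitch) Rx(roll)).
In Python, from plant import r, imaging gives the robot as it stands.
- The arm moves only by the tool step_arm, never from a script. Its argument "commands" is a list of rows, each a list of 7 numbers: the shift along the tool's x, y, z in m, then the turn, a rotation vector about the tool's x, y, z in degrees, then the closure, from 0 (fully open) to 1 (shut). In form: [[tx, ty, tz, wx, wy, wz, hand], ...]. A call has 1 to 10 rows; each row is the pose to reach, as a shift and turn from the pose measured when the call began, along the tool's axes at that moment; what a row does not reach only later rows make up. A row lasts 1/8 s, in which the tool goes at most 62.5 mm and 10.7 degrees, less where a joint would pass 70% of its speed; a pose out of reach is approached as far as the arm can. A call with a gripper value outside its range is refused whole. The fingers move at their own pace and stop on an object; "newtons" is the grip in N (left out, the last holds). Time passes only in rows, so rows that repeat a pose let the fingers close. It gives the time, the measured TCP pose, the force and the opening at its end, in the units of the state.
- r.get_state(): the state, without advancing time (a new reading comes with each control period).
- imaging.grab_frame(name): name is "side" or "top"; returns (picture, depth): 400x640x3 uint8, blue, green, red; 400x640 float32, m along the optical axis (not along the pixel's ray), 0 where there is no reading.
- imaging.camera_model(name): a dict with "K" (3x3 intrinsics, pixels), "rvec" (rotation vector, rad) and "tvec" (3), from world to camera coordinates, as OpenCV has them. Camera axes: x right, y down, z forward; pixel columns grow to the right and rows downward; lengths in m; the calibration is good to about 2 mm. A picture is of the moment at which its call begins. camera_model takes no time and is no camera call.
- r.close_job(): hands the job in, once; it reports no verdict.
Trained networks look in the newest picture that a camera, given by its name, has taken for a name from the list of things; names that differ only in an ending like _2 or _b are one class to them, and where a whole thing is asked for, a point or a joint stands for the part that bears it (a point fixed in the world has none). Each returns a list of dicts, best first, with "conf" (0 to 1); they miss things now and then, are a little off and sometimes report something else, mostly with a low value. They report only what shows in the picture. A call takes as long as a camera call. They do not tell look-alikes from the thing itself.
- imaging.recognise(camera, query): "bbox" ([left, top, right, bottom] as shares, 0 to 1, of the picture: columns of its width, rows of its height, round what is visible of it).
- imaging.spot_point(camera, query): "point" ([row, column] as shares, 0 to 1, of the picture: columns of its width, rows of its height: a listed point, or the origin of a listed thing).
The state is a dict: "clock": time; "joints": joint angles; "joint_vel": joint speeds; "joint_torque": joint torques, N m; "ee_pos": TCP position; "eef_rot": TCP orientation; "force": force on the tool from outside, world axes, zero at the start; "ft_torque": the same for the moment, N m; "finger_gap": opening from 0.0 (shut) to 1.0 (fully open).
Only numpy, scipy, OpenCV 4.12 (cv2) and the standard library are available. Lean on these libraries where they do the work, as an engineer would, in place of code of your own. Each camera call takes 0.05 s, during which the arm holds its last target. There are 200 camera calls.

### The job

Get the slide demonstration ready and run it: hang the cork-faced bump board by its two holes on the two pegs inside the end of the catch box, cork facing the chute and its back flat against the end board. Then lay the silver-grey mica book in the upper half of the metal chute and let it slide down into the catch box. Leave the other mineral specimens where they are.

Things in the scene. Friction and masses are not known exactly. Their poses are not given: they have to be found in the camera images.
- rig: The slide rig, one rigid fixed piece: wooden catch box, galvanized chute and cork-lined clear acrylic shelf in a row along its own y. Origin: under the catch box's centre, at bench level; +x points away from the robot across the row, +y from the box up the chute to the shelf, z up. Shelf: cork top at z = 156 mm, y from 257 to 427 mm, 170 mm wide.
- box_floor (a point): Centre of the catch box's inner floor, 10 mm above the bench; axes as the rig. Box outside 180 (x) by 230 (y) mm. Side walls 12 mm thick, 70 mm high. Wall under the chute (+y end) 12 mm thick, only 40 mm high. Taller end board at the -y end: see end_board.
- end_board (a point): Middle of the end board's inner face, at the bottom of its finger notch, z = 85 mm; axes as the rig. The board is 14 mm thick (inner face at rig y = -101 mm, looking to the chute), 180 mm wide and 125 mm high; the notch, 70 mm wide (rig x from -35 to 35 mm), is cut from its top down to z = 85 mm.
- peg_near (a point): Foot of the peg nearer the robot (rig x = -50 mm): its axis where it leaves the end board's inner face, z = 108 mm. Both pegs are wooden, 12 mm thick, level, and stand out 35 mm towards the chute (rig +y). Axes as the rig.
- peg_far (a point): Foot of the peg farther from the robot (rig x = +50 mm): its axis where it leaves the end board's inner face, z = 108 mm; same size and direction as the near one. Axes as the rig.
- chute: The chute, a straight open metal trough fixed in the rig: floor 200 mm long, 116 mm wide inside, side walls 27 mm high. Origin: middle of the floor's upper face; x across (as the rig's), y up the slope, z square to the floor, which slopes 33 degrees from y = -100 mm (in the box) to +100 mm (at the shelf). Slippery (friction about 0.25): a specimen let go on it slides down by itself.
- stand: Dark wooden slotted stand, fixed: 170 (x) by 76 (y) by 38 mm high, with a slot 12.5 mm wide along its x, open at the top, slot floor 12 mm above the bench. The bump board stands upright in the slot. Origin: under its centre.
- board: The bump board, loose, about 150 g: plywood plate 140 mm wide (x), 10 mm thick (y from -5 to 5 mm), 125 mm high (z), upright in the stand's slot. Origin: middle of its lower edge, in mid thickness. A 4 mm cork pad covers its +y face from 30 to 74 mm above the lower edge; above, both faces are bare. Two 16 mm round holes run through along y at x = -50 and +50 mm, 90 mm above the lower edge.
- hole_near (a point): Centre of the board's hole at x = -50 mm, on its plain back (-y) face; goes on the near peg. Axes as the board.
- hole_far (a point): Centre of the board's hole at x = +50 mm, on its plain back (-y) face; goes on the far peg. Axes as the board.
- mica: The mica book, loose, about 0.4 kg: a silver-grey stack of leaves, six-sided in plan, 85 mm long (x), 55 mm wide (y) with flat parallel long sides, 32 mm thick (z). Lies flat on the bench in the row of specimens before the rig. Origin: centre of its underside.
- mica_center (a point): Centre of the mica book, 16 mm above its underside. Axes as the book.
- agate: Round banded agate slice, 84 mm across, 11 mm thick, lying flat in the row of specimens; leave it. Origin under its centre.
- limonite: Brown limonite clod, about 78 by 66 by 56 mm high, in the row of specimens; leave it. Origin under its centre.
- gypsum: White gypsum crystal with pointed ends, 116 by 36 by 26 mm high, in the row of specimens; leave it. Origin under its centre.
- quartz: Group of quartz crystals, 70 by 50 by 66 mm high, on the acrylic shelf; leave it. Origin under its centre.
- pyrite: Group of pyrite cubes, about 60 by 50 by 52 mm high, on the acrylic shelf; leave it. Origin under its centre.
Mind the look-alikes: they are no part of the job. Of the things shaped like the board, the plywood one is meant.

How it is judged:
By the outcome, as a careful person would: the job done as asked, in the order asked, and still so for the second after the job is handed in, with the robot touching nothing.
It also fails if it takes over 67 s, if anything falls off the work surface, if the arm or the gripper's body presses on something with over 40 N, if the wrist force passes 120 N, or if a joint passes its speed limit or range.

## Working session

There is one attempt and no reset: what is moved stays moved. The work goes in short steps, Python scripts to look and compute and a tool call to move; the robot and the scene stay as the last step left them, time stands still between calls to the robot, and variables do not carry over. Pictures are saved under pics/ and viewed, about 8 in all and at most 12, crops included, and the job is handed in when it is done.

Besides the shell and the picture viewer there is one more tool, called in YAML: its name, and indented under it one key for each argument. step_arm: Moves the arm, as the interface text tells. Its arguments: {"type":"object","properties":{"commands":{"type":"array","items":{"type":"array","items":{"type":"number"}}},"newtons":{"type":"number"}},"required":["commands"]}

```bash
ls; mkdir -p pics; cat > h.py <<'E'
import numpy as np,cv2
from scipy.spatial.transform import Rotation as R
from plant import r,imaging
def cam(n):
    m=imaging.camera_model(n);K=np.array(m['K'],float).reshape(3,3);Rc=cv2.Rodrigues(np.array(m['rvec'],float))[0];t=np.array(m['tvec'],float).ravel();return K,Rc,t
def px2w(n,row,col,d):
    K,Rc,t=cam(n);p=np.linalg.inv(K)@np.array([col,row,1])*d;return Rc.T@(p-t)
def cloud(n,D):
    K,Rc,t=cam(n);v,u=np.mgrid[:400,:640];P=np.stack([(u-K[0,2])/K[0,0]*D,(v-K[1,2])/K[1,1]*D,D],-1);return (P-t)@Rc
def ray(n,row,col,z):
    K,Rc,t=cam(n);d=Rc.T@np.linalg.inv(K)@np.array([col,row,1]);c=-Rc.T@t;return c+d*(z-c[2])/d[2]
def proj(n,p):
    K,Rc,t=cam(n);q=K@(Rc@np.asarray(p,float)+t);return q[:2]/q[2]
def pose():
    s=r.get_state();return np.array(s['ee_pos']),R.from_euler('xyz',s['eef_rot'])
def rel(p,Rg):
    p0,R0=pose();return np.round(R0.inv().apply(np.array(p)-p0),4),np.round((R0.inv()*Rg).as_rotvec(degrees=True),2)
E
python3 - <<'E'
from h import *
print(r.get_state(),r.grip_depth)
for n in('side','top'):
    im,D=imaging.grab_frame(n);cv2.imwrite(f'pics/{n}0.png',im);np.save(f'{n}0.npy',D)
    for q in ['board','mica','stand','rig','chute','agate','limonite','gypsum','quartz','pyrite']:
        print(n,q,[(round(a['conf'],2),np.round(np.array(a['bbox'])*[640,400,640,400]).astype(int).tolist()) for a in imaging.recognise(n,q)][:3])
    for q in ['peg_near','peg_far','hole_near','hole_far','mica_center','end_board','box_floor']:
        for a in imaging.spot_point(n,q)[:2]:
            rc=np.array(a['point'])*[400,640];d=D[int(rc[0]),int(rc[1])]
            print(n,q,round(a['conf'],2),rc.round(1),px2w(n,*rc,d).round(4))
E
```

```text
pics
{'clock': 0.0, 'joints': array([ 1.14939944e+00,  1.24478717e-01,  1.65169623e+00,  2.40679221e-06,
        1.36753686e+00, -8.25808118e-02]), 'joint_vel': array([ 0.00064416,  0.00013983, -0.0013195 ,  0.00150588,  0.001007  ,
       -0.00153635]), 'joint_torque': array([-1.60458625e-03, -4.23619473e+01, -3.65448260e+01, -1.69885529e-04,
        6.80310011e-03,  1.45752500e-05]), 'ee_pos': array([0.21579701, 0.61246367, 0.23005698]), 'eef_rot': array([-3.14141550e+00,  2.11174054e-03,  1.23197995e+00]), 'force': array([-0.13946012, -0.2804584 , -0.88897587]), 'ft_torque': array([-0.02531183, -0.02783736, -0.02155589]), 'finger_gap': 1.004340847912596} 0.0187
side board [(0.71, [286, 304, 331, 400]), (0.67, [241, 92, 416, 252]), (0.59, [312, 272, 354, 309])]
side mica [(0.59, [319, 272, 353, 308]), (0.53, [371, 265, 442, 330])]
side stand [(0.83, [354, 297, 441, 359])]
side rig [(0.82, [240, 91, 410, 251])]
side chute [(0.93, [282, 109, 357, 189]), (0.32, [239, 94, 415, 251])]
side agate [(0.75, [289, 236, 324, 265])]
side limonite [(0.71, [238, 180, 267, 204])]
side gypsum [(0.
[... 937 characters left out ...]
, 237])]
top limonite [(0.6, [263, 216, 282, 240])]
top gypsum [(0.79, [297, 213, 334, 230])]
top quartz [(0.88, [178, 159, 206, 190])]
top pyrite [(0.55, [180, 131, 208, 154])]
top peg_near 0.96 [177.5 361.6] [ 0.5776 -0.0809  0.1107]
top hole_near 0.92 [221.5 439.2] [ 0.4534 -0.2971  0.1247]
top hole_near 0.86 [291.8 444.9] [ 0.258  -0.3118  0.1254]
top hole_far 0.9 [187. 445.] [ 0.5497 -0.3114  0.1314]
top hole_far 0.75 [263.5 423.8] [ 0.331  -0.2642  0.0858]
top mica_center 0.56 [229.3 391.5] [ 0.4276 -0.1807  0.0309]
top mica_center 0.41 [176.4 193.5] [0.5701 0.3754 0.1859]
top end_board 0.73 [158.1 361.4] [ 0.6474 -0.0888  0.0251]
top box_floor 0.82 [163.4 329.6] [0.6323 0.0096 0.0127]
```

```bash
python3 - <<'E'
import cv2
a=cv2.imread('pics/side0.png');b=cv2.imread('pics/top0.png')
cv2.imwrite('pics/side_c.png',cv2.resize(a[80:400,220:480],None,fx=1.85,fy=1.85,interpolation=cv2.INTER_CUBIC)[:600])
cv2.imwrite('pics/top_c.png',cv2.resize(b[110:320,160:480],None,fx=2.5,fy=2.5,interpolation=cv2.INTER_CUBIC))
E
```

```text
(no output)
```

View pics/side_c.png

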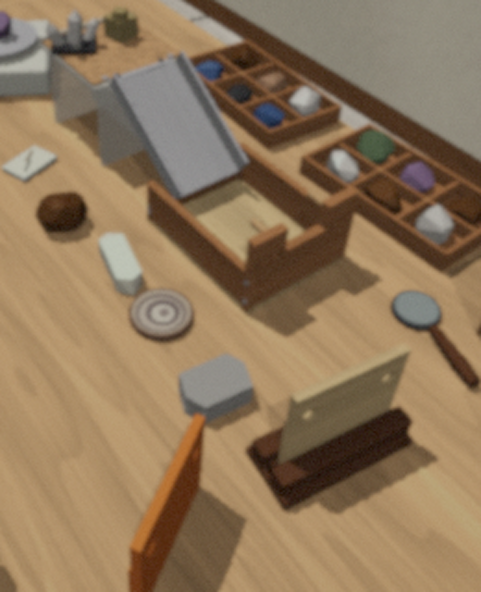

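View pics/top_c.png

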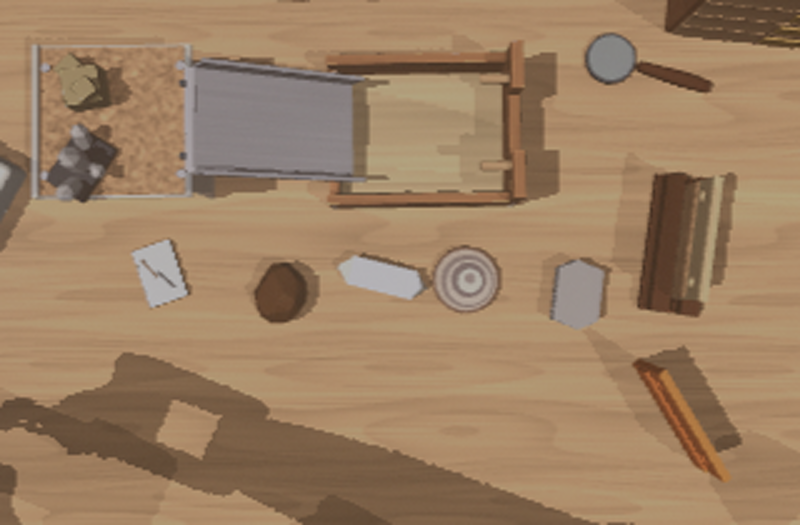

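The plywood board is in the stand at top (435,207) and side (400,290). Its look-alike is the orange one at top (432,278). The silver-grey hexagon at top (391,227) is the mica. Next I'll confirm both in one enlarged crop and fit poses to the depth clouds.

```bash
cat > fit.py <<'E'
from h import *
from scipy.optimize import least_squares
def boxd(P,lo,hi):
    lo,hi=np.array(lo),np.array(hi);q=np.abs(P-(lo+hi)/2)-(hi-lo)/2
    return np.linalg.norm(np.maximum(q,0),axis=1)+np.minimum(q.max(1),0)
def cyl(P,x):
    a=np.hypot(P[:,0]-x,P[:,2]-.108)-.006;b=np.maximum(-.101-P[:,1],P[:,1]+.066)
    return np.maximum(a,b)
def rigd(P):
    B=[([-.09,-.115,0],[-.035,-.101,.125]),([.035,-.115,0],[.09,-.101,.125]),([-.035,-.115,0],[.035,-.101,.085]),
       ([-.09,-.101,0],[-.078,.115,.07]),([.078,-.101,0],[.09,.115,.07]),([-.09,-.101,0],[.09,.115,.010])]
    return np.min([boxd(P,*b) for b in B]+[cyl(P,-.05),cyl(P,.05)],axis=0)
def boardd(P):
    return np.minimum(boxd(P,[-.07,-.005,0],[.07,.005,.125]),boxd(P,[-.07,.005,.03],[.07,.009,.074]))
def loc(P,p):  # p: x,y,z,yaw,tilt(rx),ry
    return R.from_euler('xyz',[p[4],p[5],p[3]]).inv().apply(P-p[:3])
def fit(P,f,p0,free,scale=.002):
    p0=np.array(p0,float)
    def full(v): p=p0.copy();p[free]=v;return p
    s=least_squares(lambda v:f(loc(P,full(v))),p0[free],loss='soft_l1',f_scale=scale,x_scale=[.01]*len(free),diff_step=1e-4)
    return full(s.x),np.median(np.abs(f(loc(P,full(s.x)))))
def near(P,p,lo,hi):
    Q=P[np.isfinite(P).all(-1)];L=loc(Q,p);return Q[((L>lo)&(L<hi)).all(1)]
E
python3 - <<'E'
from fit import *
C={n:cloud(n,np.load(n+'0.npy')).reshape(-1,3) for n in('side','top')}
for n in C:
    K,Rc,t=cam(n);print(n,K[0,0],(-Rc.T@t).round(3),'axis',Rc[2].round(2))
p0=[.629,.005,0,.02,0,0]; b0=[.502,-.304,.012,0.15,0,0]
for n in list(C)+['both']:
    A=np.vstack(list(C.values())) if n=='both' else C[n]
    p=np.array(p0)
    for k in range(3):
        Q=near(A,p,[-.11,-.135,.02],[.11,.08,.14]);p,m=fit(Q,rigd,p,[0,1,3])
    p3,_=fit(Q,rigd,p,[0,1,2,3])
    print('rig',n,len(Q),p.round(4),p3.round(4),m)
    b=np.array(b0)
    for k in range(3):
        Q=near(A,b,[-.085,-.02,.045],[.085,.03,.14]);b,m=fit(Q,boardd,b,[0,1,3,4])
    print('board',n,len(Q),b.round(4),m)
A=C['top'];L=A[(np.hypot(A[:,0]-.43,A[:,1]+.18)<.065)&(A[:,2]>.022)&(A[:,2]<.045)]
c=cv2.minAreaRect(L[:,:2].astype(np.float32)*1000);print('mica',c,np.median(L[:,2]))
A=C['side'];L=A[(np.hypot(A[:,0]-.43,A[:,1]+.18)<.065)&(A[:,2]>.026)&(A[:,2]<.045)]
c=cv2.minAreaRect(L[:,:2].astype(np.float32)*1000);print('mica',c,np.median(L[:,2]))
a=cv2.imread('pics/side0.png');b=cv2.imread('pics/top0.png')
f=lambda i,k:cv2.resize(i,k,interpolation=cv2.INTER_CUBIC)
cv2.imwrite('pics/conf.png',np.hstack([f(a[250:400,280:450],(400,353)),f(b[170:310,370:460],(227,353))]))
E
```

```text
side 399.955439005094 [ 0.091 -0.567  0.727] axis [ 0.45  0.61 -0.65]
top 364.9657141385101 [0.463 0.024 1.154] axis [ 0.03  0.02 -1.  ]
rig side 3317 [0.6303 0.0031 0.     0.02   0.     0.    ] [ 6.303e-01  3.100e-03 -2.000e-04  2.000e-02  0.000e+00  0.000e+00] 0.0008291539865539835
board side 1738 [ 0.498  -0.3036  0.012  -0.1305  0.0005  0.    ] 0.0003958882957933391
rig top 1362 [0.6316 0.0129 0.     0.0187 0.     0.    ] [0.6316 0.0129 0.0009 0.0186 0.     0.    ] 0.0006403511415529958
board top 654 [ 0.5002 -0.2984  0.012  -0.0401  0.0536  0.    ] 0.0018645231694787226
rig both 4634 [0.6305 0.0038 0.     0.0205 0.     0.    ] [6.306e-01 3.800e-03 5.000e-04 2.060e-02 0.000e+00 0.000e+00] 0.001233101543518099
board both 2395 [ 0.4982 -0.3029  0.012  -0.1316  0.013   0.    ] 0.0006311679755883724
mica ((433.1724548339844, -179.36605834960938), (55.40619659423828, 82.7930908203125), 83.04253387451172) 0.032348004852768904
mica ((431.3047790527344, -176.99082946777344), (56.76371383666992, 82.7080078125), 82.7850341796875) 0.031169695608295755
```

View pics/conf.png

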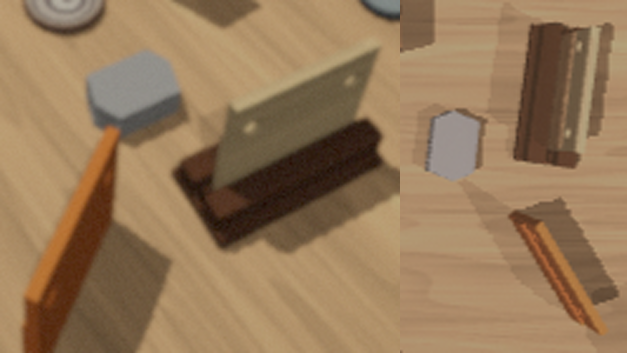

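The crop confirms the plywood board, with its plain back and two holes facing side/-y, and the hexagonal grey mica. The two cameras disagree on rig y by 10 mm, so I'll overlay the model edges for both candidates.

```bash
cat > ov.py <<'E'
from fit import *
def w(p,L): return R.from_euler('xyz',[p[4],p[5],p[3]]).apply(np.array(L,float))+np.array(p[:3])
def edges(lo,hi):
    c=np.array([[(lo,hi)[i>>k&1][k] for k in range(3)] for i in range(8)])
    return [(c[i],c[i|1<<k]) for i in range(8) for k in range(3) if not i>>k&1]
RIG=edges([-.09,-.115,0],[.09,-.101,.125])+edges([-.09,-.101,0],[-.078,.115,.07])+edges([.078,-.101,0],[.09,.115,.07])+edges([-.056,-.101,.102],[-.044,-.066,.114])+edges([.044,-.101,.102],[.056,-.066,.114])
def circ(x): 
    a=np.linspace(0,6.283,17);c=np.c_[x+.008*np.cos(a),a*0-.005,.09+.008*np.sin(a)];return list(zip(c[:-1],c[1:]))
BRD=edges([-.07,-.005,0],[.07,.005,.125])+circ(-.05)+circ(.05)
def draw(im,n,p,E,col,x0,y0,s):
    for a,b in E:
        A,B=[(proj(n,w(p,q))-[x0,y0]+.5)*s for q in(a,b)]
        cv2.line(im,tuple((A*16).round().astype(int)),tuple((B*16).round().astype(int)),col,1,cv2.LINE_AA,4)
def crop(im,x0,y0,x1,y1,s): return cv2.resize(im[y0:y1,x0:x1],None,fx=s,fy=s,interpolation=cv2.INTER_CUBIC)
E
python3 - <<'E'
from ov import *
S=cv2.imread('pics/side0.png');T=cv2.imread('pics/top0.png')
a=crop(S,290,150,450,370,2.7);b=crop(T,310,120,460,245,2.4)
for p,c in(([.6303,.0031,0,.02,0,0],(0,255,0)),([.6316,.0129,0,.0187,0,0],(0,0,255))):
    draw(a,'side',p,RIG,c,290,150,2.7);draw(b,'top',p,RIG,c,310,120,2.4)
p=[.498,-.3036,.012,-.1305,0,0];draw(a,'side',p,BRD,(0,255,0),290,150,2.7);draw(b,'top',p,BRD,(0,255,0),310,120,2.4)
o=np.zeros((600,800,3),np.uint8);o[:a.shape[0],:a.shape[1]]=a;o[:b.shape[0],432:432+b.shape[1]]=b;cv2.imwrite('pics/ov1.png',o)
C={n:cloud(n,np.load(n+'0.npy')).reshape(-1,3) for n in('side','top')}
for n in C:
    A=C[n]
    for nm,cx,cy,z0,z1 in(('endtop',.63,-.105,.119,.133),('brdtop',.5,-.304,.125,.145)):
        L=A[(abs(A[:,0]-cx)<.11)&(abs(A[:,1]-cy)<.05)&(A[:,2]>z0)&(A[:,2]<z1)]
        print(n,nm,len(L),np.median(L,0).round(4),np.percentile(L,[3,97],axis=0).round(4).tolist())
E
```

```text
side endtop 242 [ 0.5934 -0.094   0.1238] [[0.543, -0.1006, 0.1197], [0.7166, -0.0854, 0.1262]]
side brdtop 554 [ 0.492  -0.3048  0.1358] [[0.4296, -0.3164, 0.1256], [0.5624, -0.2931, 0.138]]
top endtop 211 [ 0.5976 -0.0946  0.1253] [[0.5464, -0.1028, 0.1211], [0.7199, -0.0884, 0.1288]]
top brdtop 250 [ 0.4994 -0.3059  0.1368] [[0.4355, -0.3178, 0.1265], [0.5634, -0.295, 0.1404]]
```

View pics/ov1.png

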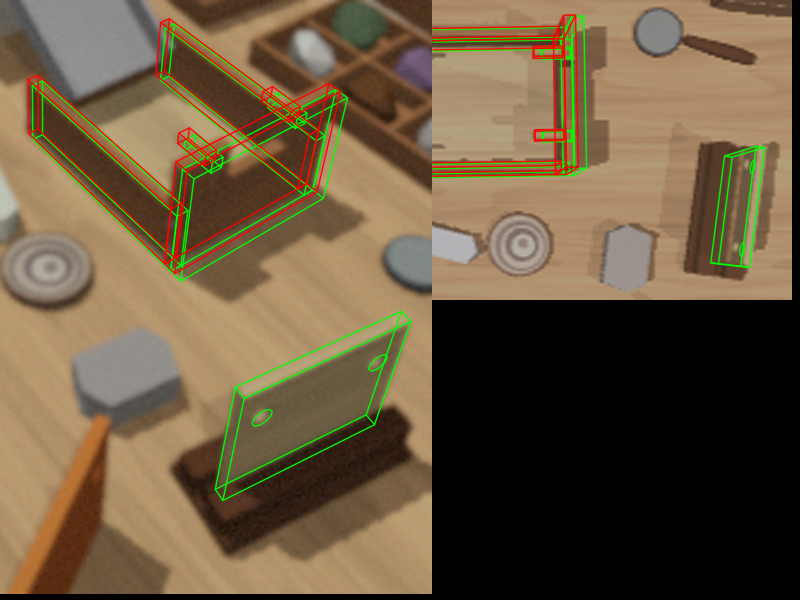

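The red fit (top camera, rig at about x .632, y .013) matches both pictures. The green rig fit is wrong, while the board fit agrees with the holes. I'm going for the board.

```bash
python3 - <<'E'
from h import *
print(rel([.499,-.304,.19],R.from_euler('xyz',[np.pi,0,1.4403])))
E
```

```text
(array([-0.7709,  0.5716,  0.0413]), array([  0.  ,  -0.  , -11.94]))
```

step_arm:
  commands:
    - [-0.771,0.572,0.0,0,0,-12,0]
    - [-0.771,0.572,0.0,0,0,-12,0]
    - [-0.771,0.572,0.0,0,0,-12,0]
    - [-0.771,0.572,0.0,0,0,-12,0]
    - [-0.771,0.572,0.0,0,0,-12,0]
    - [-0.771,0.572,0.0,0,0,-12,0]
    - [-0.771,0.572,0.0,0,0,-12,0]
    - [-0.771,0.572,0.0,0,0,-12,0]
    - [-0.771,0.572,0.0,0,0,-12,0]
    - [-0.771,0.572,0.0,0,0,-12,0]
  newtons: 40

```text
clock: 3.05
ee_pos: [0.4008, 0.0138, 0.2319]
eef_rot: [3.139, -0.0, 1.441]
force: [1.5, -0.2, 0.3]
finger_gap: 0.999
```

```bash
python3 - <<'E'
from h import *
print(r.get_state()['clock'],pose()[0],rel([.499,-.304,.19],R.from_euler('xyz',[np.pi,0,1.4403])))
E
```

```text
3.05 [0.40075597 0.01384282 0.23190997] (array([-0.3025,  0.1384,  0.0421]), array([ 0.12, -0.02,  0.06]))
```

step_arm:
  commands:
    - [-0.3025,0.1385,0.02,0,0,0,0]
    - [-0.3025,0.1385,0.02,0,0,0,0]
    - [-0.3025,0.1385,0.02,0,0,0,0]
    - [-0.3025,0.1385,0.02,0,0,0,0]
    - [-0.3025,0.1385,0.04,0,0,0,0]
    - [-0.3025,0.1385,0.04,0,0,0,0]
    - [-0.3025,0.1385,0.09,0,0,0,0]
    - [-0.3025,0.1385,0.13,0,0,0,0]
    - [-0.3025,0.1385,0.13,0,0,0,0]
    - [-0.3025,0.1385,0.13,0,0,0,0]

```text
clock: 4.3
ee_pos: [0.5002, -0.3046, 0.1039]
eef_rot: [3.137, 0.001, 1.441]
force: [0.2, -0.1, 0.9]
finger_gap: 1.002
```

```bash
python3 - <<'E'
from ov import *
p0,R0=pose();print(r.get_state()['clock'],p0,R0.as_euler('xyz'))
im,D=imaging.grab_frame('side');T,D2=imaging.grab_frame('top')
a=crop(im,330,230,490,370,3);p=[.498,-.3036,.012,-.1305,0,0]
draw(a,'side',p,BRD,(0,255,0),330,230,3);b=crop(T,400,160,470,250,4)
cv2.imwrite('pics/g1.png',np.hstack([a,cv2.copyMakeBorder(b,0,60,0,0,cv2.BORDER_CONSTANT)]))
E
```

```text
4.3 [ 0.50018548 -0.30460172  0.10388947] [3.13743324e+00 9.39959440e-04 1.44147406e+00]
```

View pics/g1.png

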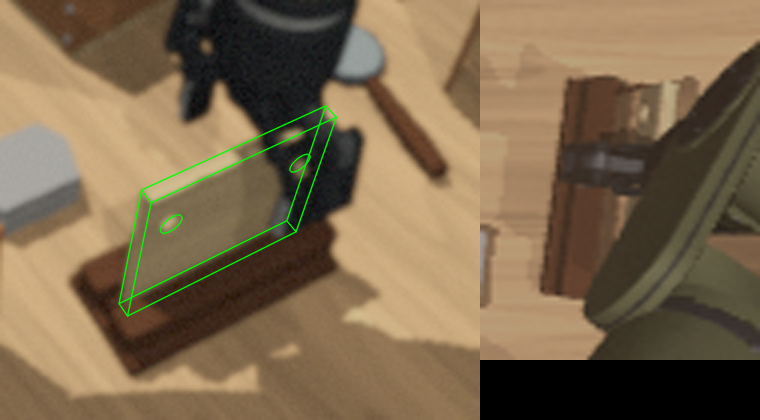

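step_arm:
  commands:
    - [0,0,0,0,0,0,0.5]
    - [0,0,0,0,0,0,1]
    - [0,0,0,0,0,0,1]
    - [0,0,0,0,0,0,1]
    - [0,0,0,0,0,0,1]
    - [0,0,0,0,0,0,1]
    - [0,0,0,0,0,0,1]
  newtons: 45

```text
clock: 5.28
ee_pos: [0.5008, -0.3051, 0.1051]
eef_rot: [3.135, 0.002, 1.442]
force: [0.0, -0.7, 0.7]
finger_gap: 0.107
```

```bash
python3 - <<'E'
from h import *
print(rel([.632,-.025,.245],R.from_euler('xyz',[np.pi,0,1.5895])))
E
```

```text
(array([ 0.2943,  0.0948, -0.14  ]), array([ 0.35,  0.15, -8.48]))
```

step_arm:
  commands:
    - [0,0,-0.05,0,0,0,1]
    - [0,0,-0.1,0,0,0,1]
    - [0,0,-0.14,0,0,0,1]
    - [0.15,0.05,-0.14,0,0,-4,1]
    - [0.2,0.065,-0.14,0.3,0.1,-6,1]
    - [0.25,0.08,-0.14,0.35,0.15,-8.5,1]
    - [0.294,0.095,-0.14,0.35,0.15,-8.5,1]
    - [0.294,0.095,-0.14,0.35,0.15,-8.5,1]
    - [0.294,0.095,-0.14,0.35,0.15,-8.5,1]
    - [0.294,0.095,-0.14,0.35,0.15,-8.5,1]

```text
clock: 6.52
ee_pos: [0.6317, -0.0253, 0.2441]
eef_rot: [-3.14, 0.0, 1.591]
force: [-0.3, -1.0, -1.8]
finger_gap: 0.108
```

```bash
python3 - <<'E'
from ov import *
p0,R0=pose();print(r.get_state()['clock'],p0,R0.as_euler('xyz'))
for n in('side','top'):
    im,D=imaging.grab_frame(n);cv2.imwrite(f'pics/{n}1.png',im);np.save(n+'1.npy',D)
    for q in('hole_near','hole_far','peg_near','peg_far'):print(n,q,[(round(a['conf'],2),(np.array(a['point'])*[400,640]).round(1).tolist()) for a in imaging.spot_point(n,q)][:2])
S=cv2.imread('pics/side1.png');a=crop(S,290,100,430,260,3.7)
A=cloud('side',np.load('side1.npy')).reshape(-1,3)
b=np.array([.631,-.025,.153,.0187,0,0])
for k in range(4):
    Q=near(A,b,[-.085,-.02,-.01],[.085,.03,.14]);b,m=fit(Q,boardd,b,[0,1,2,3,4])
print(len(Q),b.round(4),m)
draw(a,'side',b,BRD,(0,255,0),290,100,3.7)
draw(a,'side',[.6316,.0135,0,.0187,0,0],RIG,(0,0,255),290,100,3.7)
cv2.imwrite('pics/h1.png',a)
E
```

```text
6.525 [ 0.63166338 -0.0253048   0.24408913] [-3.13976889e+00  2.26914721e-04  1.59051515e+00]
side hole_near [(0.88, [154.1, 353.3]), (0.81, [378.1, 301.2])]
side hole_far [(0.75, [133.6, 388.1]), (0.61, [326.2, 324.6])]
side peg_near [(0.58, [205.1, 367.2])]
side peg_far []
top hole_near [(0.42, [168.3, 348.5]), (0.39, [228.2, 388.7])]
top hole_far [(0.81, [262.2, 421.5])]
top peg_near [(0.67, [179.1, 363.7]), (0.22, [219.3, 311.3])]
top peg_far [(0.61, [141.6, 361.7])]
2300 [ 0.6286 -0.0236  0.1572  0.0202  0.0042  0.    ] 0.0008060845448204261
```

View pics/h1.png

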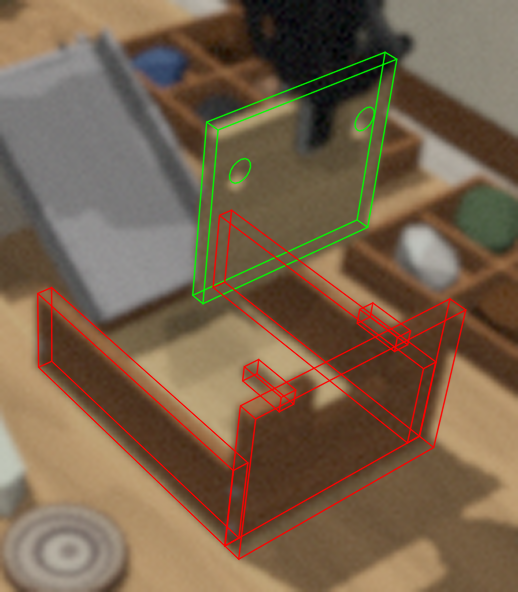

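```bash
python3 - <<'E'
from ov import *
for n in('side','top'):
    C=cloud(n,np.load(n+'0.npy')).reshape(-1,3)
    Q=near(C,[.6316,.0135,0,.0187,0,0],[-.10,-.127,.02],[.10,.06,.135])
    for y in np.arange(0,.024,.002):
        p,m=fit(Q,rigd,[.6316,y,0,.0187,0,0],[0,3],.001)
        d=np.abs(rigd(loc(Q,p)));print(n,round(y,3),p.round(4)[[0,3]],'mean %.5f med %.5f'%(np.minimum(d,.005).mean(),np.median(d)))
# end-board outer face, near wall outer face from side
C=cloud('side',np.load('side0.npy')).reshape(-1,3);L=loc(C,[.6316,.0135,0,.0187,0,0])
for nm,s,ax in(('outer end',(abs(L[:,0])<.075)&(abs(L[:,1]+.115)<.02)&(L[:,2]>.025)&(L[:,2]<.08),1),('near wall outer',(abs(L[:,1])<.08)&(abs(L[:,0]+.09)<.02)&(L[:,2]>.02)&(L[:,2]<.06),0)):
    q=L[s];print(nm,len(q),np.percentile(q[:,ax],[10,30,50,70,90]).round(4));o=1-ax
    k=np.abs(q[:,ax]-np.median(q[:,ax]))<.004
    print(np.polyfit(q[k][:,o],q[k][:,ax],1).round(4))
# robot self-check side cam: board in hand
b=cloud('side',np.load('side1.npy')).reshape(-1,3)
Q=near(b,[.629,-.0236,.151,.0202,0,0],[-.09,-.02,.01],[.09,.02,.12])
for z in(.148,.151,.154,.157):
    p,m=fit(Q,boardd,[.629,-.0236,z,.0202,0,0],[0,1,3,4]);print(z,p.round(4),m,np.minimum(np.abs(boardd(loc(Q,p))),.005).mean())
E
```

```text
side 0.0 [0.6303 0.0155] mean 0.00199 med 0.00169
side 0.002 [0.6303 0.0192] mean 0.00126 med 0.00078
side 0.004 [0.6303 0.0209] mean 0.00149 med 0.00115
side 0.006 [0.6302 0.0221] mean 0.00211 med 0.00175
side 0.008 [0.6302 0.0234] mean 0.00248 med 0.00167
side 0.01 [ 0.6306 -0.0579] mean 0.00258 med 0.00240
side 0.012 [0.6301 0.0188] mean 0.00214 med 0.00143
side 0.014 [0.6301 0.0196] mean 0.00145 med 0.00124
side 0.016 [0.63   0.0207] mean 0.00080 med 0.00067
side 0.018 [0.6299 0.0227] mean 0.00116 med 0.00103
side 0.02 [0.6298 0.0245] mean 0.00199 med 0.00157
side 0.022 [0.6297 0.0259] mean 0.00260 med 0.00181
top 0.0 [0.6318 0.0178] mean 0.00234 med 0.00172
top 0.002 [0.6318 0.0184] mean 0.00219 med 0.00148
top 0.004 [0.6318 0.0175] mean 0.00204 med 0.00132
top 0.006 [0.6317 0.0175] mean 0.00190 med 0.00121
top 0.008 [0.6317 0.0179] mean 0.00173 med 0.00113
top 0.01 [0.6317 0.0181] mean 0.00139 med 0.00104
top 0.012 [0.6316 0.0181] mean 0.00112 med 0.00084
top 0.014 [0.6316 0.0172] mean 0.00114 med 0.00089
top 0.016 [0.6316 0.0169] mean 0.00141 med 0.00099
top 0.018 [0.6316 0.0161] mean 0.00172 med 0.00111
top 0.02 [0.6317 0.0111] mean 0.00191 med 0.00125
top 0.022 [0.6315 0.0178] mean 0.00203 med 0.00135
outer end 667 [-0.1131 -0.1125 -0.112  -0.1116 -0.111 ]
[ 0.0022 -0.112 ]
near wall outer 472 [-0.0927 -0.092  -0.0916 -0.0911 -0.0905]
[-0.003  -0.0916]
0.148 [ 0.6286 -0.0235  0.148   0.0206  0.0042  0.    ] 0.0006915611066543184 0.0009771101991292868
0.151 [ 0.6286 -0.0235  0.151   0.0206  0.0042  0.    ] 0.0006904528640419164 0.0009763653136849802
0.154 [ 0.6286 -0.0235  0.154   0.0206  0.0042  0.    ] 0.0006908023256447021 0.0009764191644303529
0.157 [ 0.6286 -0.0235  0.157   0.0206  0.0042  0.    ] 0.0006967057749017059 0.0009781747874908404
```

step_arm:
  commands:
    - [0,0.0022,0.05,0,0,0,1]
    - [0,0.0022,0.1,0,0,0,1]
    - [0,0.0022,0.125,0,0,0,1]
    - [0,0.0022,0.133,0,0,0,1]
    - [0,0.0022,0.133,0,0,0,1]
    - [0,0.0022,0.133,0,0,0,1]

```text
clock: 7.78
ee_pos: [0.6356, -0.026, 0.1144]
eef_rot: [3.138, 0.0, 1.589]
force: [0.4, 0.5, -1.4]
finger_gap: 0.109
```

```bash
python3 - <<'E'
from ov import *
p0,R0=pose();print(r.get_state()['clock'],p0,R0.as_euler('xyz'))
T,_=imaging.grab_frame('top')
S,D=imaging.grab_frame('side');np.save('side2.npy',D)
A=cloud('side',D).reshape(-1,3)
b=np.array([.631,-.0235,.019,.0206,0,0]);Q=near(A,b,[-.09,-.02,.07],[.09,.02,.14])
p,m=fit(Q,boardd,b,[0,1,3]);print(p.round(4),m,len(Q))
a=crop(S,320,140,430,250,5);
draw(a,'side',p,BRD,(0,255,0),320,140,5)
draw(a,'side',[.630,.016,0,.0205,0,0],RIG,(0,0,255),320,140,5);c=crop(T,310,120,380,200,3);cv2.imwrite('pics/i1.png',np.hstack([a,cv2.copyMakeBorder(c,0,a.shape[0]-c.shape[0],0,0,cv2.BORDER_CONSTANT)]))
E
```

```text
7.775 [ 0.63562776 -0.02596362  0.11437464] [3.13794111e+00 4.51100708e-04 1.58910016e+00]
[ 0.6328 -0.0246  0.019   0.0167  0.      0.    ] 0.000988833834122473 812
```

View pics/i1.png

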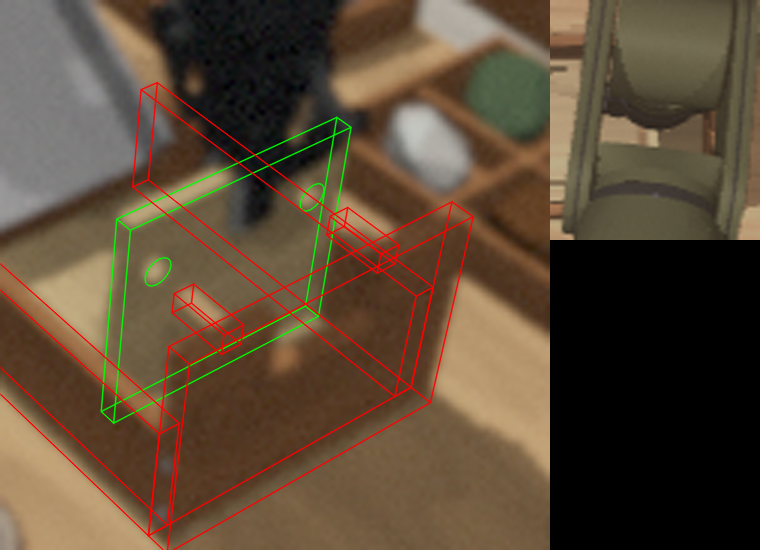

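step_arm:
  commands:
    - [0,-0.002,0.003,0,0,0,1]
    - [0,-0.002,0.003,0,0,0,1]
    - [-0.01,-0.002,0.003,0,0,0,1]
    - [-0.017,-0.002,0.003,0,0,0,1]
    - [-0.022,-0.002,0.003,0,0,0,1]
    - [-0.025,-0.002,0.003,0,0,0,1]
    - [-0.028,-0.002,0.003,0,0,0,1]
    - [-0.03,-0.002,0.003,0,0,0,1]

```text
clock: 8.88
ee_pos: [0.634, -0.056, 0.1112]
eef_rot: [3.138, 0.0, 1.589]
force: [0.3, -0.1, -2.7]
finger_gap: 0.112
```

step_arm:
  commands:
    - [-0.006,0,0,0,0,0,1]
    - [-0.012,0,0,0,0,0,1]
    - [-0.016,0,0,0,0,0,1]
    - [-0.02,0,0,0,0,0,1]
    - [-0.022,0,0,0,0,0,1]
    - [-0.024,0,0,0,0,0,1]

```text
clock: 9.62
ee_pos: [0.6344, -0.0802, 0.1112]
eef_rot: [3.138, 0.0, 1.589]
force: [0.5, 0.0, -0.9]
finger_gap: 0.109
```

```bash
python3 - <<'E'
from ov import *
p0,R0=pose();s=r.get_state();print(s['clock'],p0,s['force'])
S,D=imaging.grab_frame('side');np.save('side3.npy',D)
A=cloud('side',D).reshape(-1,3)
b=np.array([.632,-.079,.018,.02,0,0]);Q=near(A,b,[-.09,-.02,.114],[.09,.02,.14])
p,m=fit(Q,boardd,b,[0,1,3]);print(p.round(4),m,len(Q))
a=crop(S,330,140,430,250,5)
cv2.imwrite('pics/j1.png',a)
E
```

```text
9.625 [ 0.63444692 -0.08015219  0.11118509] [ 0.53622992  0.04893203 -0.92660027]
[ 0.6317 -0.0806  0.018  -0.0235  0.      0.    ] 0.00131885905638013 267
```

View pics/j1.png

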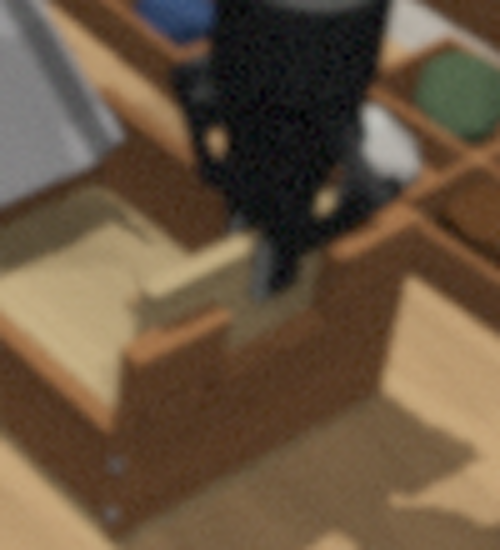

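step_arm:
  commands:
    - [-0.002,0,0,0,0,0,1]
    - [-0.003,0,0,0,0,0,1]
    - [-0.004,0,0,0,0,0,1]
    - [-0.004,0,0,0,0,0,1]

```text
clock: 10.18
ee_pos: [0.6344, -0.0814, 0.1112]
eef_rot: [3.139, -0.005, 1.59]
force: [-0.4, 9.2, -0.5]
finger_gap: 0.11
```

step_arm:
  commands:
    - [0,0,0.001,0,0,0,1]
    - [0,0,0.002,0,0,0,1]
    - [0,0,0.003,0,0,0,1]
    - [0,0,0.003,0,0,0,1]

```text
clock: 10.68
ee_pos: [0.6346, -0.0813, 0.109]
eef_rot: [3.138, -0.005, 1.589]
force: [-3.5, 3.3, 4.1]
finger_gap: 0.108
```

step_arm:
  commands:
    - [0,0,0,0,0,0,0.8]
    - [0,0,0,0,0,0,0.6]
    - [0,0,0,0,0,0,0.5]
    - [0,0,0,0,0,0,0.5]
    - [0,0,-0.03,0,0,0,0.5]
    - [0,0,-0.07,0,0,0,0.5]
    - [0,0,-0.13,0,0,0,0.3]
    - [0,0.0,-0.13,0,0,0,0.0]

```text
clock: 11.68
ee_pos: [0.6374, -0.0827, 0.2468]
eef_rot: [3.126, -0.002, 1.59]
force: [0.5, 0.1, -0.1]
finger_gap: 0.887
```

```bash
python3 - <<'E'
from ov import *
p0,R0=pose();s=r.get_state();print(s['clock'],p0,s['force'],s['joints'].round(2))
print(rel([.4322,-.178,.12],R.from_euler('xyz',[np.pi,0,np.radians(83)])),rel([.4322,-.178,.12],R.from_euler('xyz',[np.pi,0,np.radians(97)])))
E
```

```text
11.675 [ 0.63741124 -0.08271729  0.24677055] [ 0.46045015  0.0885867  -0.14871838] [-0.21  0.09  1.66  0.01  1.38 -1.81]
(array([-0.0917, -0.2089,  0.1233]), array([ 0.88, -0.19,  8.07])) (array([-0.0917, -0.2089,  0.1233]), array([ 0.9 , -0.08, -5.93]))
```

step_arm:
  commands:
    - [-0.092,-0.209,0.05,0.9,-0.2,8,0]
    - [-0.092,-0.209,0.05,0.9,-0.2,8,0]
    - [-0.092,-0.209,0.05,0.9,-0.2,8,0]
    - [-0.092,-0.209,0.05,0.9,-0.2,8,0]
    - [-0.092,-0.209,0.05,0.9,-0.2,8,0]

```text
clock: 12.3
ee_pos: [0.4284, -0.1789, 0.1915]
eef_rot: [-3.139, -0.0, 1.447]
force: [-0.1, 0.9, 0.1]
finger_gap: 1.0
```

```bash
python3 - <<'E'
from ov import *
p0,R0=pose();s=r.get_state();print(s['clock'],p0)
print(rel([.4322,-.178,.001],R.from_euler('xyz',[np.pi,0,np.radians(83)])))
S,D=imaging.grab_frame('side');T,D2=imaging.grab_frame('top')
np.save('s4.npy',D);np.save('t4.npy',D2)
a=crop(S,320,140,430,250,5);b=crop(T,345,125,380,200,6.5)
o=np.zeros((550,800,3),np.uint8);o[:550,:550]=a;h,w_=b.shape[:2];o[:h,560:560+w_]=b
draw(o,'side',[.6306,.0162,0,.02,0,0],RIG,(0,0,255),320,140,5)
cv2.imwrite('pics/k1.png',o)
A=cloud('top',D2).reshape(-1,3);B=cloud('side',D).reshape(-1,3)
for n,A in(('top',A),('side',B)):
    L=A[(abs(A[:,0]-.633)<.1)&(abs(A[:,1]+.082)<.03)&(A[:,2]>.13)&(A[:,2]<.16)];print(n,len(L),np.percentile(L,[5,50,95],axis=0).round(4).tolist())
E
```

```text
12.3 [ 0.42839668 -0.17887308  0.19151403]
(array([0.0013, 0.0041, 0.1905]), array([-0.14, -0.02, -0.11]))
top 200 [[0.5699, -0.0873, 0.1371], [0.6317, -0.0819, 0.1411], [0.6959, -0.0785, 0.1446]]
side 301 [[0.5724, -0.0859, 0.1313], [0.6293, -0.0827, 0.1391], [0.6951, -0.0746, 0.1414]]
```

View pics/k1.png

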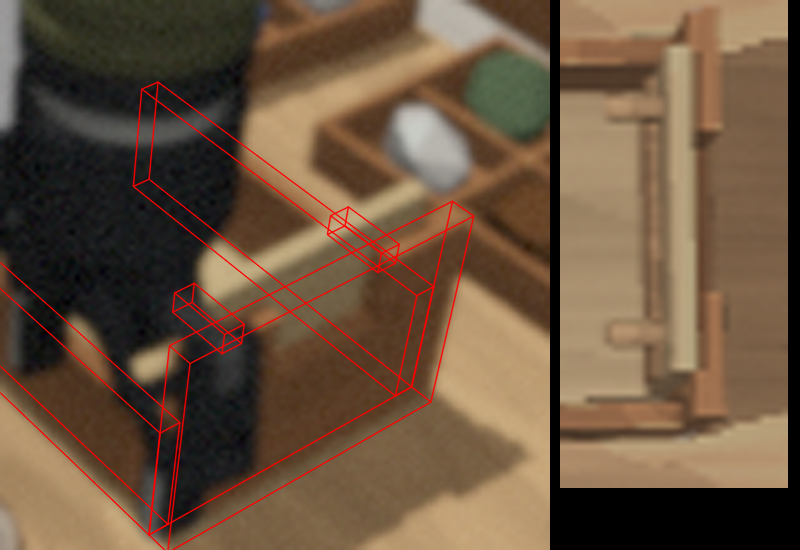

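The board hangs with both pegs through the holes, brown cork strip towards the chute, top at z≈0.141 as expected. Now the mica.

step_arm:
  commands:
    - [0.001,0.004,0.05,0,0,0,0]
    - [0.001,0.004,0.11,0,0,0,0]
    - [0.001,0.004,0.16,0,0,0,0]
    - [0.001,0.004,0.185,0,0,0,0]
    - [0.001,0.004,0.19,0,0,0,0.1]
    - [0.001,0.004,0.19,0,0,0,0.5]
    - [0.001,0.004,0.19,0,0,0,0.5]
    - [0.001,0.004,0.19,0,0,0,0.5]
    - [0.001,0.004,0.19,0,0,0,0.5]
  newtons: 45

```text
clock: 13.52
ee_pos: [0.4365, -0.1787, 0.0046]
eef_rot: [3.138, 0.001, 1.449]
force: [1.2, 0.4, 4.0]
finger_gap: 0.634
```

step_arm:
  commands:
    - [0,0,-0.05,0,0,0,0.6]
    - [0,0,-0.11,0,0,0,0.6]
    - [0,0,-0.17,0,0,0,0.6]
    - [0,0,-0.23,0,0,0,0.6]
    - [0,0,-0.26,0,0,0,0.6]
    - [0,0,-0.26,0,0,0,0.6]

```text
clock: 14.28
ee_pos: [0.4363, -0.1788, 0.2669]
eef_rot: [3.134, 0.003, 1.449]
force: [-0.1, -0.3, -4.6]
finger_gap: 0.637
```

```bash
python3 - <<'E'
from ov import *
p0,R0=pose();s=r.get_state();print(s['clock'],p0,s['force'],s['finger_gap'])
yaw=.0195
for n,rg in(('top',[.6317,.013,0,yaw,0,0]),('side',[.630,.016,0,yaw,0,0])):
    A=cloud(n,np.load(n+'0.npy')).reshape(-1,3);L=loc(A,rg)
    s=(abs(L[:,0])<.045)&(L[:,1]>.12)&(L[:,1]<.235)&(L[:,2]>.03)&(L[:,2]<.2);q=L[s]
    k=np.polyfit(q[:,1],q[:,2],1)
    for _ in range(4):
        e=q[:,2]-np.polyval(k,q[:,1]);g=abs(e)<.004;k=np.polyfit(q[g,1],q[g,2],1)
    kx=np.linalg.lstsq(np.c_[q[g],np.ones(g.sum())][:,[0,1,3]],q[g,2],rcond=None)[0]
    print(n,g.sum(),len(q),np.degrees(np.arctan(k[0])),'z at y=.173',np.polyval(k,.173),kx)
    # walls: points above floor
    h=(L[:,2]-np.polyval(k,L[:,1]))*np.cos(np.radians(33));w_=(L[:,1]>.12)&(L[:,1]<.235)&(h>.02)&(h<.036)&(abs(L[:,0])<.09)
    x=L[w_][:,0];print('walls x',np.percentile(x[x<0],[10,50,90]).round(4),np.percentile(x[x>0],[10,50,90]).round(4))
    sh=(abs(L[:,0])<.08)&(L[:,2]>.15)&(L[:,2]<.162)&(L[:,1]>.2)&(L[:,1]<.45);print('shelf y',np.percentile(L[sh][:,1],[1,50,99]).round(4),np.median(L[sh][:,2]))
a=np.radians(33)
Rr=R.from_euler('z',yaw)
tx=np.array([1,0,0]);tz=np.array([0,np.sin(a),-np.cos(a)]);ty=np.cross(tz,tx)
Rg=R.from_matrix(Rr.as_matrix()@np.c_[tx,ty,tz])
n_=-tz;up=np.array([0,np.cos(a),np.sin(a)]);o=np.array([0,.173,.1015])
for h in(.08,.01):
    t=Rr.apply(o+up*.044+n_*h)+[.631,.0145,0];print(h,t.round(4),rel(t,Rg))
E
```

```text
14.275 [ 0.43626231 -0.17877067  0.26686096] [-0.11178789 -0.27788681 -4.57262887] 0.6373994929275907
top 1284 1361 32.87013299239209 z at y=.173 0.10365176612085526 [ 2.38882694e-04  6.46189975e-01 -8.13901866e-03]
walls x [-0.0629 -0.061  -0.0584] [0.0576 0.0594 0.0625]
shelf y [0.2383 0.3161 0.4264] 0.15644305368193862
side 1223 1294 33.04338293288029 z at y=.173 0.10214516236689451 [-0.00220669  0.6504497  -0.01038122]
walls x [-0.0638 -0.062  -0.0597] [0.0562 0.0577 0.0608]
shelf y [0.2069 0.3026 0.4258] 0.15533217171981084
0.08 [0.6278 0.1808 0.1926] (array([0.3804, 0.1457, 0.0743]), array([27.6 , 23.37, 79.54]))
0.01 [0.627  0.2189 0.1339] (array([0.4183, 0.1399, 0.1329]), array([27.6 , 23.37, 79.54]))
```

step_arm:
  commands:
    - [0.38,0.146,0.0,27.6,23.37,79.54,0.6]
    - [0.38,0.146,0.0,27.6,23.37,79.54,0.6]
    - [0.38,0.146,0.0,27.6,23.37,79.54,0.6]
    - [0.38,0.146,0.0,27.6,23.37,79.54,0.6]
    - [0.38,0.146,0.0,27.6,23.37,79.54,0.6]
    - [0.38,0.146,0.0,27.6,23.37,79.54,0.6]
    - [0.38,0.146,0.0,27.6,23.37,79.54,0.6]
    - [0.38,0.146,0.0,27.6,23.37,79.54,0.6]
    - [0.38,0.146,0.0,27.6,23.37,79.54,0.6]
    - [0.38,0.146,0.03,27.6,23.37,79.54,0.6]

```text
clock: 15.52
ee_pos: [0.6284, 0.18, 0.2375]
eef_rot: [-2.567, -0.004, 0.021]
force: [0.7, -0.0, -3.4]
finger_gap: 0.634
```

```bash
cat > tgt.py <<'E'
from ov import *
yaw=.0195
a=np.radians(33);Rr=R.from_euler('z',yaw)
tx=np.array([1,0,0]);tz=np.array([0,np.sin(a),-np.cos(a)]);ty=np.cross(tz,tx)
Rg=R.from_matrix(Rr.as_matrix()@np.c_[tx,ty,tz])
n_=-tz;up=np.array([0,np.cos(a),np.sin(a)]);o=np.array([-.001,.173,.1025])
def T(h,u=.044): return Rr.apply(o+up*u+n_*h)+[.631,.0145,0]
p0,R0=pose();s=r.get_state();print(s['clock'],p0,s['force'],s['finger_gap'],s['joints'].round(2))
for h in(.05,.01,.006):print(h,T(h).round(4),rel(T(h),Rg))
E
python3 tgt.py
```

```text
15.525 [0.62835978 0.17999226 0.2374978 ] [ 0.67150697 -0.03345936 -3.44387802] 0.633523588429963 [-0.04  0.11  1.73  0.59  1.37 -0.2 ]
0.05 [0.6264 0.1971 0.1684] (array([-0.0018,  0.0231,  0.0673]), array([ 0.08, -0.16,  0.18]))
0.01 [0.626  0.2189 0.1349] (array([-0.002 ,  0.0231,  0.1073]), array([ 0.08, -0.16,  0.18]))
0.006 [0.626  0.2211 0.1315] (array([-0.002 ,  0.0231,  0.1113]), array([ 0.08, -0.16,  0.18]))
```

step_arm:
  commands:
    - [-0.002,0.023,0.02,0,0,0,0.6]
    - [-0.002,0.023,0.06,0,0,0,0.6]
    - [-0.002,0.023,0.085,0,0,0,0.6]
    - [-0.002,0.023,0.095,0,0,0,0.6]
    - [-0.002,0.023,0.1,0,0,0,0.6]
    - [-0.002,0.023,0.1,0,0,0,0.6]

```text
clock: 16.27
ee_pos: [0.6264, 0.2148, 0.1415]
eef_rot: [-2.567, -0.005, 0.021]
force: [-0.2, 0.2, -4.4]
finger_gap: 0.632
```

```bash
python3 tgt.py; python3 - <<'E'
from ov import *
S,D=imaging.grab_frame('side');T_,D2=imaging.grab_frame('top')
cv2.imwrite('pics/l1.png',np.hstack([crop(S,250,90,410,220,3),crop(T_,225,120,315,250,3)]))
E
```

```text
16.275 [0.62639263 0.21475153 0.14154631] [-0.21355929  0.21806    -4.39992183] 0.631565068428549 [ 0.02  0.2   1.8   0.62  1.21 -0.25]
0.05 [0.6264 0.1971 0.1684] (array([-0.0002,  0.0002, -0.0321]), array([ 0.09, -0.2 ,  0.22]))
0.01 [0.626  0.2189 0.1349] (array([-0.0003,  0.0002,  0.0079]), array([ 0.09, -0.2 ,  0.22]))
0.006 [0.626  0.2211 0.1315] (array([-0.0003,  0.0001,  0.0119]), array([ 0.09, -0.2 ,  0.22]))
```

View pics/l1.png

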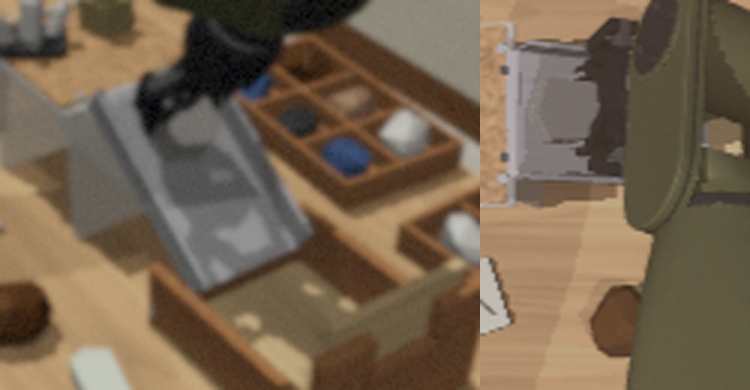

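step_arm:
  commands:
    - [0,0,0.005,0,0,0,0.6]
    - [0,0,0.009,0,0,0,0.6]
    - [0,0,0.011,0,0,0,0.6]
    - [0,0,0.012,0,0,0,0.6]
    - [0,0,0.012,0,0,0,0.6]

```text
clock: 17.0
ee_pos: [0.6267, 0.2212, 0.1321]
eef_rot: [-2.567, -0.006, 0.021]
force: [0.7, 0.0, -4.5]
finger_gap: 0.632
```

Not touching yet, so I'll creep down until contact.

step_arm:
  commands:
    - [0,0,0.001,0,0,0,0.6]
    - [0,0,0.002,0,0,0,0.6]
    - [0,0,0.002,0,0,0,0.6]

```text
clock: 17.38
ee_pos: [0.627, 0.2219, 0.1312]
eef_rot: [-2.567, -0.007, 0.021]
force: [-2.6, -4.9, 1.2]
finger_gap: 0.637
```

step_arm:
  commands:
    - [0,0,0,0,0,0,0.2]
    - [0,0,0,0,0,0,0.2]
    - [0,0,0,0,0,0,0.2]
    - [0,0,0,0,0,0,0.2]
    - [0,0,0,0,0,0,0.2]
    - [0,0,0,0,0,0,0.2]
    - [0,0,0,0,0,0,0.2]
    - [0,0,0,0,0,0,0.2]

```text
clock: 18.38
ee_pos: [0.6269, 0.2219, 0.1312]
eef_rot: [-2.567, -0.007, 0.021]
force: [-0.3, -0.2, 0.3]
finger_gap: 0.8
```

```bash
python3 - <<'E'
from ov import *
S,D=imaging.grab_frame('side');T_,D2=imaging.grab_frame('top')
cv2.imwrite('pics/m1.png',np.hstack([crop(S,250,90,430,250,2.6),crop(T_,225,120,375,200,2)[:160].repeat(1,0) if 0 else cv2.copyMakeBorder(crop(T_,225,120,375,200,2),0,256,0,0,cv2.BORDER_CONSTANT)]))
E
```

```text
(no output)
```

View pics/m1.png

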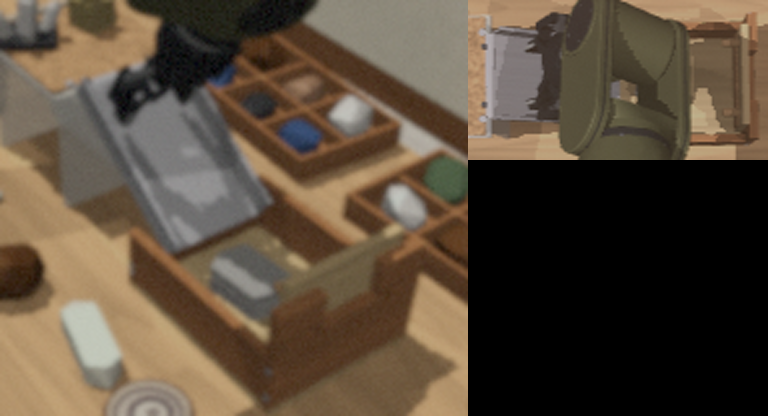

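step_arm:
  commands:
    - [0,0,-0.05,0,0,0,0.2]
    - [0,0,-0.1,0,0,0,0.2]
    - [0,0,-0.14,0,0,0,0.2]
    - [-0.05,-0.03,-0.15,0,0,0,0.2]
    - [-0.11,-0.06,-0.15,0,0,0,0.2]
    - [-0.17,-0.1,-0.15,0,0,0,0.2]
    - [-0.2,-0.15,-0.15,0,0,0,0.2]
    - [-0.2,-0.2,-0.15,0,0,0,0.2]
    - [-0.2,-0.2,-0.15,0,0,0,0.2]
    - [-0.2,-0.2,-0.15,0,0,0,0.2]

```text
clock: 19.73
ee_pos: [0.4234, 0.304, 0.3639]
eef_rot: [-2.568, -0.006, 0.021]
force: [-0.0, 0.4, -0.9]
finger_gap: 0.801
```

```bash
python3 - <<'E'
from ov import *
print(r.get_state()['clock'],pose()[0])
S,D=imaging.grab_frame('side');T_,D2=imaging.grab_frame('top');np.save('s9.npy',D);np.save('t9.npy',D2)
rg={'top':[.6317,.0135,0,.0187,0,0],'side':[.630,.016,0,.02,0,0]}
for n,d in(('top',D2),('side',D)):
    L=loc(cloud(n,d).reshape(-1,3),rg[n])
    q=L[(abs(L[:,0])<.068)&(abs(L[:,1]+.09)<.03)&(L[:,2]>.132)&(L[:,2]<.15)]
    print(n,len(q),'brd top y,z',np.median(q[:,1:],0).round(4),'slope',np.polyfit(q[:,0],q[:,1],1).round(4))
    q=L[(abs(L[:,0])<.03)&(L[:,1]<-.08)&(L[:,1]>-.115)&(L[:,2]>.09)&(L[:,2]<.135)];print(' back notch y',np.percentile(q[:,1],[10,50,90]).round(4),len(q))
    if n=='side' and len(q)>20:print(np.polyfit(q[:,2],q[:,1],1))
    q=L[(abs(L[:,0])<.07)&(L[:,1]<.09)&(L[:,1]>-.085)&(L[:,2]>.025)&(L[:,2]<.055)];print(' mica',np.percentile(q,[2,50,98],axis=0).round(3).tolist())
a=crop(S,310,130,430,250,4.4);b=crop(T_,295,120,380,200,3.1)
o=np.zeros((528,800,3),np.uint8);o[:,:528]=a[:528,:528];h,w_=b.shape[:2];o[:h,530:530+w_]=b[:,:270]
c=crop(T_,165,120,460,320,.9);h,w_=c.shape[:2];o[260:260+h,530:530+w_]=c
cv2.imwrite('pics/z1.png',o)
E
```

```text
19.725 [0.42338049 0.30395632 0.36390379]
top 190 brd top y,z [-0.0959  0.1414] slope [-0.0041 -0.0962]
 back notch y [-0.0917 -0.0915 -0.0885] 53
 mica [[-0.035, -0.017, 0.037], [-0.003, 0.026, 0.042], [0.042, 0.09, 0.051]]
side 276 brd top y,z [-0.0988  0.1397] slope [ 0.0044 -0.0974]
 back notch y [-0.1016 -0.1005 -0.0993] 227
[-0.00416249 -0.10000454]
 mica [[-0.042, -0.018, 0.026], [-0.01, 0.024, 0.041], [0.048, 0.089, 0.049]]
```

View pics/z1.png

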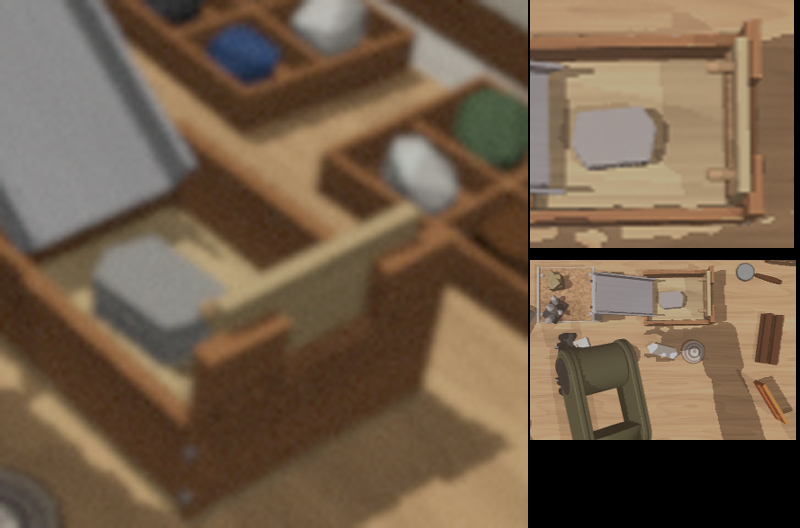

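The board's back measures flat on the end board (rig y -0.1005 against the face at -0.101, tilt about 0.2°). The mica lies flat on the box floor with its top at z = 0.042, and the robot is clear.

```bash
python3 -c "
from plant import r
print(r.close_job(), r.get_state()['clock'])"
```

```text
the job is handed in; nothing more can be done
the job is handed in; nothing more can be done
```

The slide demonstration is set up and run, and the job was handed in at about 20 s on the robot clock.

- **Bump board:** I took the plywood board from the stand and hung it by both holes on the pegs, cork facing the chute. I pushed it lightly against the end board (about 9 N) and lowered it onto the pegs.
    - Its top edge measures z ≈ 0.140–0.141 m, where it should be when hanging.
    - From the side camera, its back lies within about 0.5 mm of the end board's face, with a tilt of about 0.2°.
- **Mica book:** I laid it in the upper half of the chute until it touched lightly, then let go. It slid into the catch box and lies flat on the floor, top at z ≈ 0.042 m.
- **Other things:** The arm touched no other specimens and not the orange look-alike board. In the last picture it hid the limonite, so I couldn't confirm that one by eye.

**Where measurements disagreed:** The first side-camera fit put the rig 10 mm off in y, which I found by overlaying the model on the pictures and corrected. The two cameras still differ by 2–3 mm on the rig's and board's y. The top-camera depth reading at the notch (y ≈ -0.091) did not match the side camera's -0.1005. I trusted the side view, because it sees the board's back directly and agrees with the contact I felt when pushing.

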